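Park the bench hydraulics: click the filler cap tight, lever into float

TASK

The hydraulic set on the bench is being put away for the night. First turn the tank's filler cap clockwise until it is fully home and its ratchet has slipped over by at least one full click, then push the tall lever, the one with the pear-shaped knob, away from the robot through its stiff detent so that it stays in the float notch. Leave the short crossbar lever as it is, do not knock over the jar or the oil bottle, and let go of everything.

Things in the scene. Friction and masses are not known exactly. Their poses are not given: they have to be found in the camera images.
- power_pack: Grey hydraulic power pack bolted to the bench: a tank 160 x 170 mm, 121 mm high, with a dark motor lying behind it (out to 185 mm in +x of the origin, 118 mm high). Origin: centre of the tank's underside on the bench; +x points from the tank to the motor (roughly away from the robot), z up. The filler cap stands on the tank's top with its axis 20 mm to -x of the origin, y 0.
- cap_grip (a point): Filler cap's grip bar, black plastic: 68 mm long, 18 mm wide, 32 mm high, upright on a ribbed round cap (68 mm across, 16 mm high). The point is on the cap's turning axis, 166 mm above the bench, 13 mm below the bar's top, 19 mm above its foot. x lies along the bar, y across its width, z up; turns with the bar. Nothing on the power pack is higher.
- cap_screw (a joint): How far the cap's thread is screwed in, rad: grows clockwise seen from above, fully home (hard stop) at 1.6; starts between 0.7 and 1.2. Turning needs about 0.1 N m until home; then the ratchet slips at about 0.3 N m.
- cap (a joint): How far the cap has slipped over its ratchet, rad: 0 at the start, grows clockwise seen from above once the thread is home; one click each 0.52 rad. More clicks do no harm, and it may be turned in several grasps (lift off, turn the hand back, grip again).
- float_valve: Grey valve block on a dark 190 x 120 mm foot plate bolted to the bench; it carries the tall lever between two bent steel guide rails that have a hump and then a notch at the far (+x) end. Origin: centre of its underside on the bench; +x is the way the lever is pushed towards float (roughly away from the robot). The lever's pivot is a level pin along y, 75 mm above the origin.
- float_knob (a point): Middle of the tall lever's black pear-shaped knob: 36 mm in diameter at its widest, 56 mm long along the lever, thicker above than below, on a 12 mm rod. The point lies 150 mm from the pivot along the lever; the knob reaches 26 mm beyond it and 30 mm below it. z axis turns with the lever.
- float_lever (a joint): Tall lever's angle, rad: at 0 it leans 0.4 towards -x of the valve (the robot), at 0.4 it is upright, at 0.8 it leans 0.4 to +x and rests in the float notch (hard stop). Starts between 0 and 0.2. Stays where left up to about 0.2; then stiffens to about 17 N at the knob near 0.4, springs back if let go before 0.55, snaps into the notch beyond.
- plain_valve: Like the float valve, with foot plate 190 x 120 mm, but with a short lever and no guide rails; not to be worked. Origin: centre of its underside.
- plain_bar (a point): Centre of the short lever's crossbar grip (black, 70 mm long along the valve's y, 22 mm thick), 160 to 163 mm above the bench. Leave it.
- jar: Lidded glass jar, 66 mm in diameter, 85 mm high, standing in front of the power pack; origin: centre of its underside. Leave it standing.
- oil_bottle: White oil bottle, 64 mm in diameter, 170 mm high, standing behind the short-lever valve; origin: centre of its underside. Leave it standing.
Things that resemble listed ones, but are neither listed nor needed, are in the scene too. Leave any yellow look-alike of the float_valve alone.

How it is judged:
By the outcome, as a careful person would: the job done as asked, in the order asked, and still so for the second after the job is handed in, with the robot touching nothing.
It also fails if it takes over 58 s, if anything falls off the work surface, if the arm or the gripper's body presses on something with over 40 N, if the wrist force passes 120 N, or if a joint passes its speed limit or range.

ROBOT

A 7-joint arm with a two-finger parallel gripper is mounted at the origin on the work surface. World frame = base frame: x ahead of the robot, y to its left, z up, the work surface at z = 0. Lengths are in m, angles in rad, forces in N, time in s.
With the tool pointing down it reaches from about 0.4 to 0.85 m from the base axis. Payload 10.4 kg.
Tool frame: the origin (TCP) lies midway between the tips of the shut fingers; the grasp point (between the pads) lies 19 mm behind it (bot.grip_point_offset is the distance from the TCP to the grasp point, in m); x points along the fingers, y is the direction in which the jaws open and shut, and the axes are right-handed (so a half turn about x gives the same grasp; the last joint's range is limited). The gripper opens to 85 mm and grips with 20 to 120 N. Pads are 22 mm wide; open, the fingers measure 114 mm over their backs; the gripper's body (76 mm by 85 mm) begins 54 mm behind the grasp point. The pads swing forward as they close: fully open they stand 13 mm farther back than shut.
Start: joints at [1.27, 0.332, -0.065, 1.46, 0.022, 1.35, -0.088], TCP at [0.171, -0.601, 0.231] pointing down, gripper open.
Joint ranges: [-2.6, 2.6], [-0.5, 2.12], [-1.47, 1.34], [0.16, 2.42], [-1.27, 4.41], [0.06, 2.06], [-2.6, 2.6]. Speed limits (rad/s): [2.22, 2.22, 2.79, 2.79, 3.14, 3.14, 3.14].

INTERFACE

Orientations are given as [roll, pitch, yaw] about the fixed x, y, z axes, in that order (R = Rz(yaw) Ry(pitch) Rx(roll)).
In Python, from cell import status, viewer, order, bot gives the robot as it stands.
- The arm moves only by the tool carry_out, never from a script. Its argument "motion" is a list of rows, each an object of numbers: "x", "y", "z": the shift along the tool's x, y, z in cm; "wx", "wy", "wz": the turn, a rotation vector about the tool's x, y, z in degrees; "grip": the finger opening in cm, from 0 to 8.54. A call has 1 to 10 rows; each row shifts and turns the commanded pose from where the row before left it, along the tool's axes as they then stand; what a row does not reach is not made up. A row lasts 1/10 s, in which the tool goes at most 50 mm and 8.59 degrees, less where a joint would pass 70% of its speed; a pose out of reach is approached as far as the arm can. A call with a gripper value outside its range is refused whole. The fingers move at their own pace and stop on an object; "squeeze" is the grip in N (left out, the last holds). Time passes only in rows, so rows that do not move let the fingers close. It gives the time, the measured TCP pose, the force and the opening at its end, in the units of the state.
- status.get_obs(): the state, without advancing time (a new reading comes with each control period).
- viewer.get_image(name): name is "scene" or "top" or "wrist"; returns the picture (400x640x3 uint8, red, green, blue); there is no depth.
- viewer.camera_model(name): a dict with "fx", "fy", "cx", "cy" (pixels), "world_from_camera" (4x4, takes a point from camera to world coordinates). Camera axes: x right, y down, z forward; pixel columns grow to the right and rows downward; lengths in m; the calibration is good to about 2 mm. A picture is of the moment at which its call begins: read the wrist's pose just before it. camera_model takes no time and is no camera call; for the wrist camera it gives the pose at the moment of the call.
- order.sign_off(): hands the job in, once; it reports no verdict.
The state is a dict: "time": time; "joint_pos": joint angles; "dq": joint speeds; "joint_efforts": joint torques, N m; "position": TCP position; "ee_rot": TCP orientation; "ft_force": force on the tool from outside, world axes, zero at the start; "moment": the same for the moment, N m; "opening": finger opening in m.
Only numpy, scipy, OpenCV 4.12 (cv2) and the standard library are available. Lean on these libraries where they do the work, as an engineer would, in place of code of your own. Each camera call takes 0.05 s, during which the arm holds its last target. There are 200 camera calls.

## Working session

There is one attempt and no reset: what is moved stays moved. The work goes in short steps, Python scripts to look and compute and a tool call to move; the robot and the scene stay as the last step left them, time stands still between calls to the robot, and variables do not carry over. Pictures are saved under pics/ and viewed, about 8 in all and at most 12, crops included, and the job is handed in when it is done.

Besides the shell and the picture viewer there is one more tool, called after ">>>" in YAML: its name, and indented under it one key for each argument. carry_out: Moves the arm, as the interface text tells. Its arguments: {"type":"object","properties":{"motion":{"type":"array"},"squeeze":{"type":"number"}},"required":["motion"]}

```bash
mkdir -p pics; cat > h.py <<'E'
import numpy as np,cv2
from cell import status,viewer,order,bot
def snap(n,f):
    m=viewer.camera_model(n); im=viewer.get_image(n)
    cv2.imwrite('pics/'+f,cv2.cvtColor(np.asarray(im),cv2.COLOR_RGB2BGR)); np.save('pics/'+f+'.npy',np.array(m['world_from_camera'])); return im,m
def ray(m,u,v):
    T=np.array(m['world_from_camera']); d=T[:3,:3]@np.array([(u-m['cx'])/m['fx'],(v-m['cy'])/m['fy'],1]); return T[:3,3],d/np.linalg.norm(d)
def onz(m,u,v,z):
    o,d=ray(m,u,v); return o+d*(z-o[2])/d[2]
def tri(a,b):
    (o1,d1),(o2,d2)=a,b
    s=np.linalg.lstsq(np.c_[d1,-d2],o2-o1,rcond=None)[0]; p=o1+s[0]*d1;q=o2+s[1]*d2
    return (p+q)/2,np.linalg.norm(p-q)
E
python3 - <<'E'
from h import *
for n in('scene','top'):
    im,m=snap(n,n+'0.png'); print(n,m['fx'],m['cx'],m['cy'],np.round(m['world_from_camera'],3).tolist())
print(status.get_obs())
E
```

```text
scene 476.35623207073274 325.17101706029274 193.62624478131323 [[-0.365, 0.575, -0.732, 1.582], [0.931, 0.242, -0.274, 0.444], [0.02, -0.782, -0.623, 1.097], [0.0, 0.0, 0.0, 1.0]]
top 476.66791359657725 317.50970094649716 205.46652475960013 [[-0.028, -0.994, 0.108, 0.341], [-1.0, 0.027, -0.012, 0.042], [0.009, -0.108, -0.994, 1.611], [0.0, 0.0, 0.0, 1.0]]
{'time': 0.1, 'joint_pos': array([ 1.27036225,  0.33278873, -0.06471189,  1.46084402,  0.02158116,
        1.3499028 , -0.08849521]), 'dq': array([ 0.00082945, -0.00016195,  0.00048223, -0.00064751, -0.00156391,
       -0.00020312, -0.00114862]), 'joint_efforts': array([ 2.71281802e-03, -6.26745343e+01,  5.02446725e-02, -3.92429638e+01,
        1.64779974e-02,  7.02915437e-03,  1.69998066e-05]), 'position': array([ 0.1713401 , -0.60071052,  0.23061433]), 'ee_rot': array([-1.54330204,  1.56954792,  1.87615552]), 'ft_force': array([0.06983506, 0.60572919, 0.26680585]), 'moment': array([0.01255682, 0.00599271, 0.01269624]), 'opening': 0.08542250680038196}
```

View pics/scene0.png

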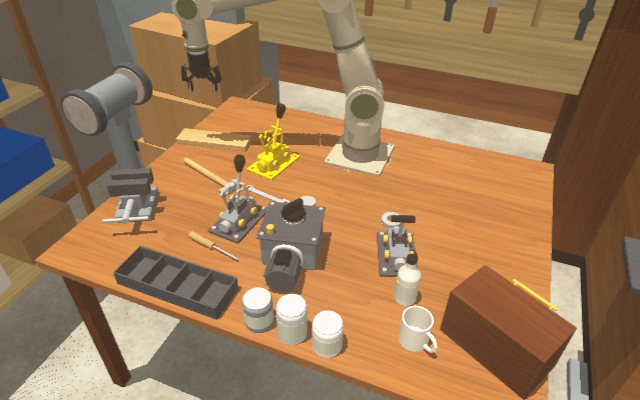

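View pics/top0.png

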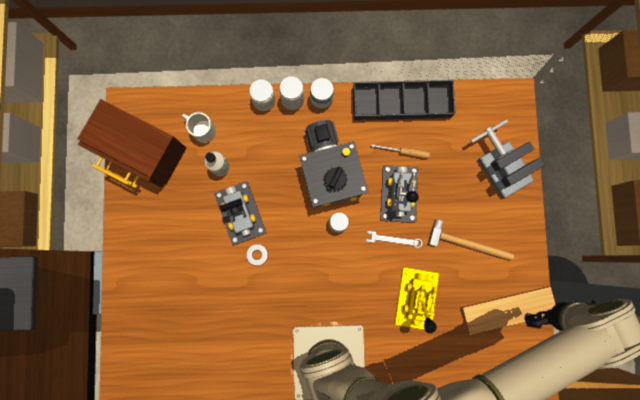

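Candidates for the tall lever are the grey valve at top (400,193) / scene (237,205) and the yellow one at top (418,297) / scene (273,150). The grey one fits, since yellow look-alikes are excluded. The short lever at top (240,212) is the plain valve, with the bottle behind it. I'll confirm this in an enlarged crop.

```bash
python3 - <<'E'
import cv2,numpy as np
a=cv2.imread('pics/top0.png')[130:240,290:440];b=cv2.imread('pics/scene0.png')[140:290,205:335]
a=cv2.resize(a,(400*150//150,293),interpolation=2);a=cv2.resize(a,(750,550)) if 0 else a
A=cv2.resize(cv2.imread('pics/top0.png')[130:240,290:430],(0,0),fx=3,fy=3,interpolation=2)
B=cv2.resize(b,(0,0),fx=2.9,fy=2.9,interpolation=2)
o=np.zeros((440,800,3),np.uint8);o[:330,:420]=A;o[:435,422:422+377]=B
cv2.imwrite('pics/crop1.png',o)
E
```

```text
(no output)
```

View pics/crop1.png

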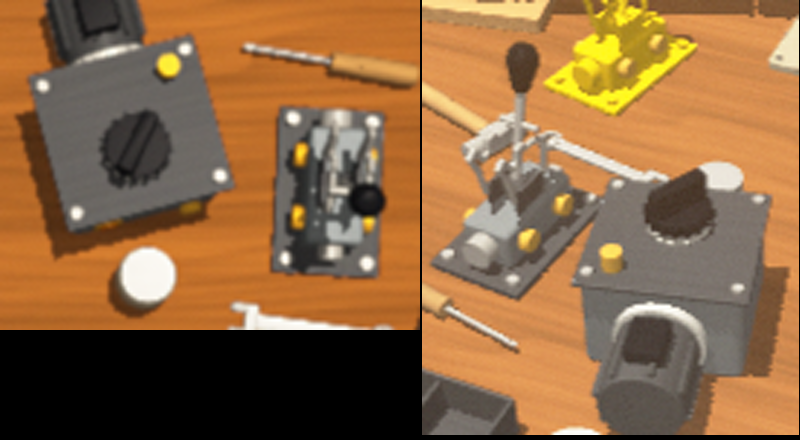

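The crop confirms it: the grey valve's black pear knob is at top (412,196) / scene (239.5,163). The cap bar is at top (335.7,177) / scene (294,206), with its long axis running diagonally.

```bash
python3 - <<'E'
from h import *
t=viewer.camera_model('top');s=viewer.camera_model('scene')
c=lambda x,y:(290+x/3,130+y/3); d=lambda x,y:(205+(x-422)/2.9,140+y/2.9)
print('knob',tri(ray(t,*c(366,199)),ray(s,*d(522,68))))
print('cap',tri(ray(t,*c(137,141)),ray(s,*d(680,190))))
B=[onz(t,*c(*p),.123) for p in[(43,86),(185,47),(220,176),(77,213)]];print('bolts',np.round(B,3)); o=np.mean(B,0)
x=(B[0]+B[1]-B[2]-B[3]);print('tank',o,np.arctan2(x[1],x[0]));x/=np.linalg.norm(x);print('cap axis',o-.02*x)
e=[onz(t,*c(*p),.175) for p in[(118,167),(155,113)]];print('bar',e,np.arctan2(*(e[1]-e[0])[1::-1]))
V=[onz(t,*c(*p),.012) for p in[(292,117),(372,121),(367,264),(285,258)]];x=V[0]+V[1]-V[2]-V[3];print('valve',np.mean(V,0),np.arctan2(x[1],x[0]))
for n,p in dict(jar=c(148,275)).items():print(n,onz(t,*p,.085))
print(cv2.Rodrigues(np.eye(3))[0].T, np.round(viewer.camera_model('wrist')['world_from_camera'],3))
E
```

```text
knob (array([ 0.51115462, -0.25285537,  0.21792302]), np.float64(0.0030458112795707032))
cap (array([ 0.58281195, -0.03133673,  0.16977664]), np.float64(0.004159163738556647))
bolts [[ 0.653  0.062  0.123]
 [ 0.691 -0.09   0.123]
 [ 0.552 -0.122  0.123]
 [ 0.517  0.03   0.123]]
tank [ 0.60318179 -0.03007349  0.123     ] 0.22896177140898083
cap axis [ 0.58370374 -0.03461282  0.123     ]
bar [array([ 0.55647472, -0.01287777,  0.175     ]), array([ 0.61109581, -0.05229212,  0.175     ])] -0.6250733568990192
valve [ 0.54887295 -0.25668778  0.012     ] -0.08827673557074671
jar [ 0.45241068 -0.04484427  0.085     ]
[[0. 0. 0.]] [[ 0.275 -0.91  -0.31   0.25 ]
 [-0.961 -0.26  -0.088 -0.578]
 [-0.001  0.322 -0.947  0.373]
 [ 0.     0.     0.     1.   ]]
```

```bash
cat >> h.py <<'E'
from scipy.spatial.transform import Rotation as Ro
def plan(p,yaw=None,tilt=None):
    "tool down with its y axis at world angle yaw (mod pi); shift in present tool axes, then turn"
    o=status.get_obs(); R=Ro.from_euler('xyz',o['ee_rot']).as_matrix()
    print('tool y at',np.degrees(np.arctan2(R[1,1],R[0,1])).round(2),'xdir',R[:,0].round(3),'pos',o['position'].round(4),'q',o['joint_pos'].round(2),'F',o['ft_force'].round(1))
    print('shift cm',(R.T@(np.array(p)-o['position'])*100).round(2))
    if yaw is not None:
      for k in(0,np.pi):
        y=np.array([np.cos(yaw+k),np.sin(yaw+k),0]);x=np.array([0,0,-1.]);T=np.c_[x,y,np.cross(x,y)]
        print('turn deg',np.degrees(Ro.from_matrix(R.T@T).as_rotvec()).round(1))
E
python3 -c "
from h import *
plan([.583,-.034,.36],.946); print(bot.grip_point_offset)"
```

```text
tool y at -74.08 xdir [-0.     0.001 -1.   ] pos [ 0.1713 -0.6007  0.2306] q [ 1.27  0.33 -0.06  1.46  0.02  1.35 -0.09] F [0.1 0.6 0.3]
shift cm [-12.89 -43.22 -55.13]
turn deg [-1.283e+02 -1.000e-01  0.000e+00]
turn deg [51.7  0.   0.1]
0.0187
```

>>> carry_out:
  motion:
    - {"x":-4.5}
    - {"x":-4.5}
    - {"x":-4}
    - {"y":-2.9,"z":-3.7}
    - {"y":-2.9,"z":-3.7}
    - {"y":-2.9,"z":-3.7}
    - {"y":-2.9,"z":-3.7}
    - {"y":-2.9,"z":-3.7}
    - {"y":-2.9,"z":-3.7}
    - {"y":-2.9,"z":-3.7}

```text
validation failed for argument at $.mo...
```

>>> carry_out:
  motion:
    - {"y":-2.9,"z":-3.7}
    - {"y":-2.9,"z":-3.7}
    - {"y":-2.9,"z":-3.7}
    - {"y":-2.9,"z":-3.7}
    - {"y":-2.9,"z":-3.7}
    - {"y":-2.9,"z":-3.7}
    - {"y":-2.9,"z":-3.7}
    - {"wx":-8.5}
    - {"wx":-8.5}
    - {"wx":-8.5}

```text
validation failed for argument at $.mo...
```

>>> carry_out:
  motion:
    - {"wx":-8.5}
    - {"wx":-8.5}
    - {"wx":-8.5}
    - {"wx":-8.5}
    - {"wx":-8.5}
    - {"wx":-8.5}
    - {"wx":-8.5}
    - {"wx":-8.5}
    - {"wx":-8.5}
    - {"wx":-8.5}

```text
validation failed for argument at $.mo...
```

>>> carry_out:
  motion:
    - {"wx":-8.5}
    - {"wx":-8.5}
    - {}
    - {}

```text
validation failed for argument at $.mo...
```

```bash
python3 -c "
from h import *
plan([.583,-.034,.36],.946); im,m=snap('wrist','w1.png')
c=lambda p:[round(float(v),1) for v in p]
T=np.linalg.inv(m['world_from_camera'])
for p in([.583,-.034,.179],[.583,-.034,.166]):
  q=T@np.r_[p,1];print(m['fx']*q[0]/q[2]+m['cx'],m['fy']*q[1]/q[2]+m['cy'])"
```

```text
tool y at -74.08 xdir [-0.     0.001 -1.   ] pos [ 0.1713 -0.6007  0.2306] q [ 1.27  0.33 -0.06  1.46  0.02  1.35 -0.09] F [0.1 0.6 0.3]
shift cm [-12.89 -43.22 -55.13]
turn deg [-1.283e+02 -1.000e-01  0.000e+00]
turn deg [51.7  0.   0.1]
-4269.2557504066435 -5187.049709791253
-3016.647589218082 -3748.5495459690687
```

View pics/w1.png

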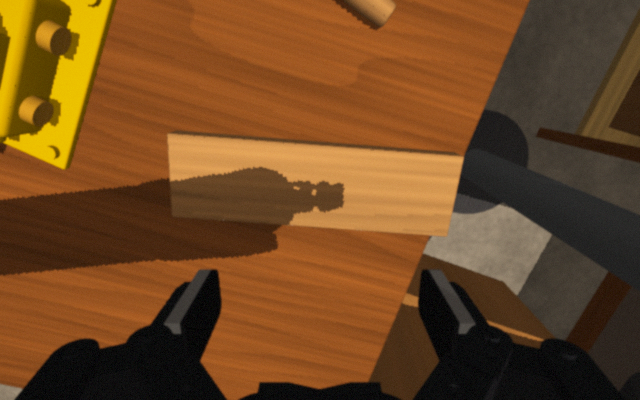

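All four moves were refused, so the picture only shows the start area. The rows probably need every key, so I'll try one full row.

>>> carry_out:
  motion:
    - {"x":-4.5,"y":0,"z":0,"wx":0,"wy":0,"wz":0,"grip":8.5}

```text
time: 0.25
position: [0.1705, -0.5984, 0.2703]
ee_rot: [-1.51, 1.559, 1.909]
ft_force: [0.8, -0.2, 0.4]
opening: 0.0847
```

>>> carry_out:
  motion:
    - {"x":-4.5,"y":0,"z":0,"wx":0,"wy":0,"wz":0,"grip":8.5}
    - {"x":-4,"y":0,"z":0,"wx":0,"wy":0,"wz":0,"grip":8.5}
    - {"x":0,"y":-2.9,"z":-3.7,"wx":0,"wy":0,"wz":0,"grip":8.5}
    - {"x":0,"y":-2.9,"z":-3.7,"wx":0,"wy":0,"wz":0,"grip":8.5}
    - {"x":0,"y":-2.9,"z":-3.7,"wx":0,"wy":0,"wz":0,"grip":8.5}
    - {"x":0,"y":-2.9,"z":-3.7,"wx":0,"wy":0,"wz":0,"grip":8.5}
    - {"x":0,"y":-2.9,"z":-3.7,"wx":0,"wy":0,"wz":0,"grip":8.5}
    - {"x":0,"y":-2.9,"z":-3.7,"wx":0,"wy":0,"wz":0,"grip":8.5}
    - {"x":0,"y":-2.9,"z":-3.7,"wx":0,"wy":0,"wz":0,"grip":8.5}
    - {"x":0,"y":-2.9,"z":-3.7,"wx":0,"wy":0,"wz":0,"grip":8.5}

```text
time: 1.25
position: [0.3931, -0.295, 0.3613]
ee_rot: [1.028, 1.57, -1.836]
ft_force: [1.5, -1.0, -1.3]
opening: 0.0848
```

>>> carry_out:
  motion:
    - {"x":0,"y":-2.9,"z":-3.7,"wx":0,"wy":0,"wz":0,"grip":8.5}
    - {"x":0,"y":-2.9,"z":-3.7,"wx":0,"wy":0,"wz":0,"grip":8.5}
    - {"x":0,"y":-2.9,"z":-3.7,"wx":0,"wy":0,"wz":0,"grip":8.5}
    - {"x":0,"y":-2.9,"z":-3.7,"wx":0,"wy":0,"wz":0,"grip":8.5}
    - {"x":0,"y":-2.9,"z":-3.7,"wx":0,"wy":0,"wz":0,"grip":8.5}
    - {"x":0,"y":-2.9,"z":-3.7,"wx":0,"wy":0,"wz":0,"grip":8.5}
    - {"x":0,"y":-2.7,"z":-3.6,"wx":0,"wy":0,"wz":0,"grip":8.5}
    - {"x":0,"y":0,"z":0,"wx":-8.5,"wy":0,"wz":0,"grip":8.5}
    - {"x":0,"y":0,"z":0,"wx":-8.5,"wy":0,"wz":0,"grip":8.5}
    - {"x":0,"y":0,"z":0,"wx":-8.5,"wy":0,"wz":0,"grip":8.5}

```text
time: 2.25
position: [0.5855, -0.0323, 0.3608]
ee_rot: [-0.943, 1.57, 2.929]
ft_force: [0.0, -0.3, 0.3]
opening: 0.085
```

>>> carry_out:
  motion:
    - {"x":0,"y":0,"z":0,"wx":-8.5,"wy":0,"wz":0,"grip":8.5}
    - {"x":0,"y":0,"z":0,"wx":-8.5,"wy":0,"wz":0,"grip":8.5}
    - {"x":0,"y":0,"z":0,"wx":-8.5,"wy":0,"wz":0,"grip":8.5}
    - {"x":0,"y":0,"z":0,"wx":-8.5,"wy":0,"wz":0,"grip":8.5}
    - {"x":0,"y":0,"z":0,"wx":-8.5,"wy":0,"wz":0,"grip":8.5}
    - {"x":0,"y":0,"z":0,"wx":-8.5,"wy":0,"wz":0,"grip":8.5}
    - {"x":0,"y":0,"z":0,"wx":-8.5,"wy":0,"wz":0,"grip":8.5}
    - {"x":0,"y":0,"z":0,"wx":-8.5,"wy":0,"wz":0,"grip":8.5}
    - {"x":0,"y":0,"z":0,"wx":-8.5,"wy":0,"wz":0,"grip":8.5}
    - {"x":0,"y":0,"z":0,"wx":-8.5,"wy":0,"wz":0,"grip":8.5}

```text
time: 3.25
position: [0.5853, -0.0328, 0.361]
ee_rot: [-2.042, 1.57, -2.971]
ft_force: [-0.0, 0.3, 0.1]
opening: 0.0848
```

>>> carry_out:
  motion:
    - {"x":0,"y":0,"z":0,"wx":-8.5,"wy":0,"wz":0,"grip":8.5}
    - {"x":0,"y":0,"z":0,"wx":-8.5,"wy":0,"wz":0,"grip":8.5}
    - {"x":0,"y":0,"z":0,"wx":0,"wy":0,"wz":0,"grip":8.5}
    - {"x":0,"y":0,"z":0,"wx":0,"wy":0,"wz":0,"grip":8.5}

```text
time: 3.65
position: [0.5854, -0.0328, 0.3611]
ee_rot: [-2.747, 1.57, 2.893]
ft_force: [-0.0, 0.3, -0.6]
opening: 0.085
```

```bash
python3 -c "
from h import *
plan([.583,-.034,.36],.946); im,m=snap('wrist','w2.png')
T=np.linalg.inv(m['world_from_camera'])
for p in([.583,-.034,.179],[.583,-.034,.147]):
  q=T@np.r_[p,1];print(m['fx']*q[0]/q[2]+m['cx'],m['fy']*q[1]/q[2]+m['cy'])"
```

```text
tool y at 53.15 xdir [-0.  0. -1.] pos [ 0.5854 -0.0328  0.3611] q [ 0.68  0.34 -0.93  1.3   0.27  1.63  0.72] F [-0.   0.3 -0.6]
shift cm [ 0.11 -0.24 -0.12]
turn deg [-1. -0.  0.]
turn deg [179.   0.   0.]
317.4690352456199 173.42822739343563
317.6264947609591 165.8723017522602
```

View pics/w2.png

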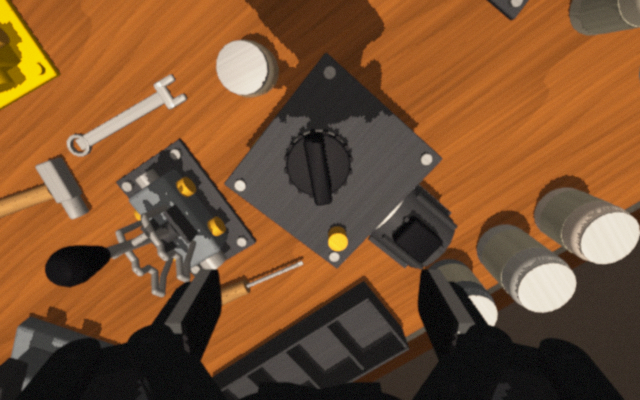

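The bar's top face runs from (314,135) to (322,203), close to the predicted (317,173), and the tall lever's knob is at (75,265). I'll measure the bar's angle and height from this view.

```bash
python3 -c "
from h import *
m=viewer.camera_model('wrist')
im=cv2.imread('pics/w2.png'); g=cv2.cvtColor(im,6); 
mask=(g[125:215,275:365]<28).astype('uint8'); 
print('\n'.join(''.join('#' if v else '.' for v in r[::2]) for r in mask[::3]))
a,b=onz(m,314,135,.179),onz(m,322,203,.179);d=b-a;print(a,b,(a+b)/2,np.linalg.norm(d),np.degrees(np.arctan2(d[1],d[0]))+90)
t=viewer.camera_model('top');print(tri(ray(t,335.7,177),ray(m,318,169)))
# axis from disc
print(onz(m,319.5,163.5,.14))
for p in((75,265),): print('knob',tri(ray(m,*p),ray(t,412,196.3)))
"
```

```text
.............................................
.............................................
..................##.....#...................
............##...########....................
...............##########....##..............
...............##########......#.............
.........##....#......###..........#.........
...............#.......##.........#..........
...............#.......##....................
................#.......#...........#........
......#.........#.......##...........#.......
................#.......##...................
................#........#...................
.........................##..................
.................#.......##..................
.................#.......##..................
.........................##..................
..................#.......##.................
..................#.......##.................
..................#.......##.................
...................#......##.................
...................#......##.................
...................#......###................
...................#.......#.................
...........................#.................
.............................................
.............................................
.............................................
.............................................
.............................................
[ 0.55193657 -0.01464958  0.179     ] [ 0.60968012 -0.04840716  0.179     ] [ 0.58080835 -0.03152837  0.179     ] 0.06688715591829304 59.68892526206656
(array([ 0.58519619, -0.03431588,  0.15528048]), np.float64(0.0016305575130571314))
[ 0.58345742 -0.0318577   0.14      ]
knob (array([ 0.5109916 , -0.25285962,  0.22461043]), np.float64(0.0001425373257682392))
```

>>> carry_out:
  motion:
    - {"x":0,"y":-0.1,"z":-0.3,"wx":0,"wy":0,"wz":0,"grip":8.5}
    - {"x":0,"y":0,"z":0,"wx":-7,"wy":0,"wz":0,"grip":8.5}
    - {"x":4,"y":0,"z":0,"wx":0,"wy":0,"wz":0,"grip":8.5}
    - {"x":4,"y":0,"z":0,"wx":0,"wy":0,"wz":0,"grip":8.5}
    - {"x":4,"y":0,"z":0,"wx":0,"wy":0,"wz":0,"grip":8.5}
    - {"x":4,"y":0,"z":0,"wx":0,"wy":0,"wz":0,"grip":6}
    - {"x":2.5,"y":0,"z":0,"wx":0,"wy":0,"wz":0,"grip":6}
    - {"x":1.5,"y":0,"z":0,"wx":0,"wy":0,"wz":0,"grip":4.5}
    - {"x":0.8,"y":0,"z":0,"wx":0,"wy":0,"wz":0,"grip":4.5}
    - {"x":0,"y":0,"z":0,"wx":0,"wy":0,"wz":0,"grip":4.5}

```text
time: 4.7
position: [0.5824, -0.0317, 0.1533]
ee_rot: [-2.637, 1.571, 3.13]
ft_force: [0.5, 0.8, -0.2]
opening: 0.0452
```

```bash
python3 -c "
from h import *
plan([.582,-.032,.153],np.radians(60)); im,m=snap('wrist','w3.png')"
```

```text
tool y at 60.39 xdir [-0.  0. -1.] pos [ 0.5824 -0.0317  0.1533] q [ 0.69  0.44 -0.91  1.64  0.37  1.24  0.77] F [ 0.5  0.8 -0.2]
shift cm [ 0.03 -0.04 -0.02]
turn deg [ 0.4 -0.   0. ]
turn deg [-179.6   -0.    -0. ]
```

View pics/w3.png

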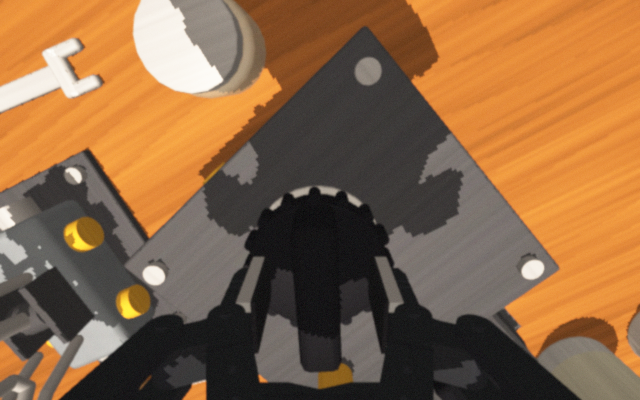

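The bar (columns 293–342) sits between the fingers and lines up with them. I'll close and turn.

>>> carry_out:
  motion:
    - {"x":0,"y":0,"z":0,"wx":0,"wy":0,"wz":0,"grip":1.0}
    - {"x":0,"y":0,"z":0,"wx":0,"wy":0,"wz":0,"grip":1.0}
    - {"x":0,"y":0,"z":0,"wx":0,"wy":0,"wz":0,"grip":1.0}
    - {"x":0,"y":0,"z":0,"wx":0,"wy":0,"wz":0,"grip":1.0}
    - {"x":0,"y":0,"z":0,"wx":0,"wy":0,"wz":0,"grip":1.0}
  squeeze: 60

```text
time: 5.25
position: [0.5827, -0.0325, 0.1547]
ee_rot: [-0.592, 1.569, -1.109]
ft_force: [-5.8, -2.2, 7.8]
opening: 0.0171
```

>>> carry_out:
  motion:
    - {"x":0,"y":0,"z":0,"wx":5,"wy":0,"wz":0,"grip":1.0}
    - {"x":0,"y":0,"z":0,"wx":5,"wy":0,"wz":0,"grip":1.0}
    - {"x":0,"y":0,"z":0,"wx":5,"wy":0,"wz":0,"grip":1.0}
    - {"x":0,"y":0,"z":0,"wx":5,"wy":0,"wz":0,"grip":1.0}

```text
time: 5.65
position: [0.5829, -0.0322, 0.1548]
ee_rot: [0.204, 1.569, -0.665]
ft_force: [-3.0, -1.5, 6.4]
opening: 0.017
```

```bash
python3 -c "
from h import *
plan([.582,-.032,.153],np.radians(60));print(status.get_obs()['moment'],status.get_obs()['opening'])"
```

```text
tool y at 40.18 xdir [ 0.001 -0.001 -1.   ] pos [ 0.5829 -0.0322  0.1548] q [ 0.65  0.42 -0.84  1.64  0.33  1.23  0.44] F [-3.  -1.5  6.4]
shift cm [ 0.18 -0.06 -0.07]
turn deg [-19.8   0.1  -0. ]
turn deg [160.2  -0.   -0.2]
[-0.32593865  0.50984485  0.09589024] 0.016962444581707203
```

The vertical moment is 0.096 N m, so the thread is turning. I'll continue.

>>> carry_out:
  motion:
    - {"x":0,"y":0,"z":0,"wx":6,"wy":0,"wz":0,"grip":1.0}
    - {"x":0,"y":0,"z":0,"wx":6,"wy":0,"wz":0,"grip":1.0}
    - {"x":0,"y":0,"z":0,"wx":6,"wy":0,"wz":0,"grip":1.0}
    - {"x":0,"y":0,"z":0,"wx":6,"wy":0,"wz":0,"grip":1.0}
    - {"x":0,"y":0,"z":0,"wx":6,"wy":0,"wz":0,"grip":1.0}

```text
time: 6.15
position: [0.5834, -0.032, 0.1548]
ee_rot: [1.102, 1.568, -0.291]
ft_force: [0.9, -1.3, 3.5]
opening: 0.0169
```

```bash
python3 -c "
from h import *
plan([.582,-.032,.153],np.radians(60));print(status.get_obs()['moment'],status.get_obs()['opening'])"
```

```text
tool y at 10.15 xdir [ 0.003 -0.001 -1.   ] pos [ 0.5834 -0.032   0.1548] q [ 0.58  0.39 -0.75  1.64  0.28  1.22 -0.05] F [ 0.9 -1.3  3.5]
shift cm [ 0.18 -0.14 -0.03]
turn deg [-49.8   0.1  -0.1]
turn deg [ 1.302e+02 -1.000e-01 -2.000e-01]
[-0.30989657 -0.21037122  0.4252025 ] 0.01694259468152916
```

>>> carry_out:
  motion:
    - {"x":0,"y":0,"z":0,"wx":6,"wy":0,"wz":0,"grip":1.0}
    - {"x":0,"y":0,"z":0,"wx":6,"wy":0,"wz":0,"grip":1.0}
    - {"x":0,"y":0,"z":0,"wx":6,"wy":0,"wz":0,"grip":1.0}
    - {"x":0,"y":0,"z":0,"wx":6,"wy":0,"wz":0,"grip":1.0}
    - {"x":0,"y":0,"z":0,"wx":6,"wy":0,"wz":0,"grip":1.0}

```text
time: 6.65
position: [0.5839, -0.0321, 0.1548]
ee_rot: [1.684, 1.567, -0.233]
ft_force: [3.1, -1.5, 0.3]
opening: 0.0166
```

```bash
python3 -c "
from h import *
plan([.582,-.032,.153],np.radians(60));print(status.get_obs()['moment'],status.get_obs()['opening'])"
```

```text
tool y at -19.83 xdir [ 0.004 -0.001 -1.   ] pos [ 0.5839 -0.0321  0.1548] q [ 0.52  0.37 -0.66  1.64  0.24  1.21 -0.55] F [ 3.1 -1.5  0.3]
shift cm [ 0.18 -0.18  0.05]
turn deg [-79.8   0.1  -0.2]
turn deg [ 1.002e+02 -2.000e-01 -1.000e-01]
[-0.47994138 -0.83757416  0.22270523] 0.016621025258486827
```

>>> carry_out:
  motion:
    - {"x":0,"y":0,"z":0,"wx":6,"wy":0,"wz":0,"grip":1.0}
    - {"x":0,"y":0,"z":0,"wx":6,"wy":0,"wz":0,"grip":1.0}
    - {"x":0,"y":0,"z":0,"wx":6,"wy":0,"wz":0,"grip":1.0}
    - {"x":0,"y":0,"z":0,"wx":6,"wy":0,"wz":0,"grip":1.0}
    - {"x":0,"y":0,"z":0,"wx":6,"wy":0,"wz":0,"grip":1.0}

```text
time: 7.15
position: [0.5843, -0.0325, 0.1549]
ee_rot: [2.188, 1.566, -0.253]
ft_force: [5.6, -2.4, -0.9]
opening: 0.0169
```

```bash
python3 -c "
from h import *
plan([.582,-.032,.153],np.radians(60));print(status.get_obs()['moment'],status.get_obs()['opening'])"
```

```text
tool y at -49.85 xdir [ 0.005 -0.001 -1.   ] pos [ 0.5843 -0.0325  0.1549] q [ 0.45  0.35 -0.58  1.65  0.21  1.2  -1.04] F [ 5.6 -2.4 -0.9]
shift cm [ 0.19 -0.19  0.14]
turn deg [-1.098e+02  1.000e-01 -3.000e-01]
turn deg [70.2 -0.3 -0.1]
[-0.81423035 -1.31770149  0.26928501] 0.01687672883449955
```

I've turned it about 110° (1.92 rad). Home was at most 0.9 rad away, so the ratchet has slipped at least 1.0 rad. The moment peaked at 0.43 N m, above the slip level. Next I'll release, lift and check that the bar turned with the hand.

>>> carry_out:
  motion:
    - {"x":0,"y":0,"z":0,"wx":0,"wy":0,"wz":0,"grip":5}
    - {"x":0,"y":0,"z":0,"wx":0,"wy":0,"wz":0,"grip":5}
    - {"x":0,"y":0,"z":0,"wx":0,"wy":0,"wz":0,"grip":5}
    - {"x":-2,"y":0,"z":0,"wx":0,"wy":0,"wz":0,"grip":5}
    - {"x":-4,"y":0,"z":0,"wx":0,"wy":0,"wz":0,"grip":5}
    - {"x":-4,"y":0,"z":0,"wx":0,"wy":0,"wz":0,"grip":5}
    - {"x":-4,"y":0,"z":0,"wx":0,"wy":0,"wz":0,"grip":5}
    - {"x":-4,"y":0,"z":0,"wx":0,"wy":0,"wz":0,"grip":5}
    - {"x":-2.5,"y":0,"z":0,"wx":0,"wy":0,"wz":0,"grip":5}
    - {"x":0,"y":0,"z":0,"wx":0,"wy":0,"wz":0,"grip":5}

```text
time: 8.15
position: [0.5834, -0.0313, 0.3624]
ee_rot: [2.395, 1.565, -0.04]
ft_force: [0.5, -1.2, 0.4]
opening: 0.0505
```

```bash
python3 -c "
from h import *
plan([.46,-.249,.36],np.radians(-95)); im,m=snap('wrist','w4.png'); print(status.get_obs()['moment'])"
```

```text
tool y at -49.49 xdir [ 0.006 -0.    -1.   ] pos [ 0.5834 -0.0313  0.3624] q [ 0.45  0.26 -0.6   1.32  0.14  1.6  -0.99] F [ 0.5 -1.2  0.4]
shift cm [ 0.17  8.54 23.53]
turn deg [45.5 -0.3 -0.1]
turn deg [-1.345e+02  1.000e-01 -4.000e-01]
[-0.01106766  0.01638486 -0.00571039]
```

View pics/w4.png

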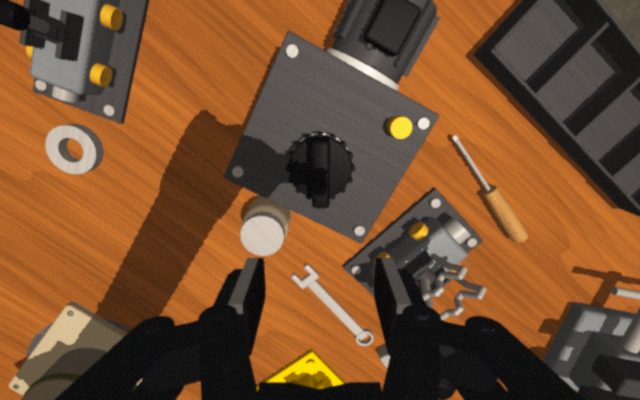

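The bar (310–330, 135–205) still lines up with the hand, so it turned the full amount, and the jar is standing. Next I'll move behind the knob with the fingers closed.

>>> carry_out:
  motion:
    - {"x":0,"y":1.2,"z":3.4,"wx":0,"wy":0,"wz":0,"grip":0}
    - {"x":0,"y":1.2,"z":3.4,"wx":0,"wy":0,"wz":0,"grip":0}
    - {"x":0,"y":1.2,"z":3.4,"wx":0,"wy":0,"wz":0,"grip":0}
    - {"x":0,"y":1.2,"z":3.4,"wx":0,"wy":0,"wz":0,"grip":0}
    - {"x":0,"y":1.2,"z":3.4,"wx":0,"wy":0,"wz":0,"grip":0}
    - {"x":0,"y":1.2,"z":3.4,"wx":0,"wy":0,"wz":0,"grip":0}
    - {"x":0,"y":1.3,"z":3.1,"wx":0,"wy":0,"wz":0,"grip":0}
    - {"x":0,"y":0,"z":0,"wx":8,"wy":0,"wz":0,"grip":0}
    - {"x":0,"y":0,"z":0,"wx":8,"wy":0,"wz":0,"grip":0}
    - {"x":0,"y":0,"z":0,"wx":8,"wy":0,"wz":0,"grip":0}

```text
time: 9.2
position: [0.458, -0.2489, 0.3568]
ee_rot: [-0.821, 1.569, 2.602]
ft_force: [-0.1, -0.4, 0.3]
opening: -0.0001
```

>>> carry_out:
  motion:
    - {"x":0,"y":0,"z":0,"wx":8,"wy":0,"wz":0,"grip":0}
    - {"x":0,"y":0,"z":0,"wx":8,"wy":0,"wz":0,"grip":0}
    - {"x":0,"y":0,"z":0,"wx":5.5,"wy":0,"wz":0,"grip":0}
    - {"x":0,"y":0,"z":0,"wx":0,"wy":0,"wz":0,"grip":0}
    - {"x":0,"y":0,"z":0,"wx":0,"wy":0,"wz":0,"grip":0}

```text
time: 9.7
position: [0.4583, -0.2487, 0.3574]
ee_rot: [-0.416, 1.569, 2.64]
ft_force: [-0.0, -0.2, 0.3]
opening: 0.0001
```

```bash
python3 -c "
from h import *
plan([.462,-.249,.205],np.radians(-95)); im,m=snap('wrist','w5.png'); print(status.get_obs()['opening'])
t=viewer.camera_model('top'); T=np.linalg.inv(m['world_from_camera'])@np.array([.511,-.253,.22,1]);print(m['fx']*T[0]/T[2]+m['cx'],m['fy']*T[1]/T[2]+m['cy'])"
```

```text
tool y at -94.88 xdir [-0.001  0.001 -1.   ] pos [ 0.4583 -0.2487  0.3574] q [ 0.77  0.09 -0.39  1.5   0.03  1.56 -1.27] F [-0.  -0.2  0.3]
shift cm [ 1.524e+01  1.000e-02 -3.900e-01]
turn deg [0.1 0.1 0. ]
turn deg [-1.799e+02 -1.000e-01  1.000e-01]
0.00018663269431413627
318.72548491882145 121.94770353412866
```

View pics/w5.png

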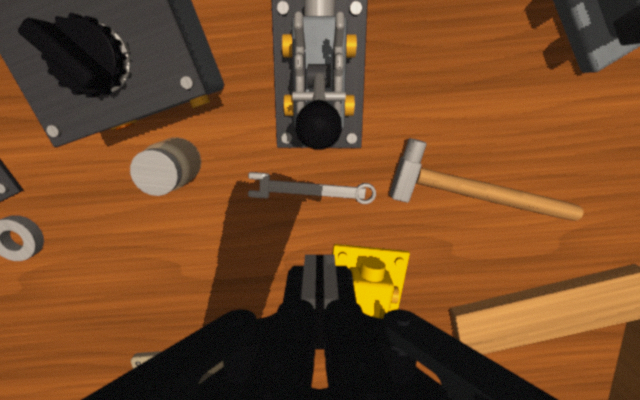

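The knob is at (319,123), within 1 px of the prediction. I'll descend behind it and push along -z.

>>> carry_out:
  motion:
    - {"x":4,"y":0,"z":0,"wx":0,"wy":0,"wz":0,"grip":0}
    - {"x":4,"y":0,"z":0,"wx":0,"wy":0,"wz":0,"grip":0}
    - {"x":4,"y":0,"z":0,"wx":0,"wy":0,"wz":0,"grip":0}
    - {"x":3.2,"y":0,"z":0,"wx":0,"wy":0,"wz":0,"grip":0}
    - {"x":0,"y":0,"z":0,"wx":0,"wy":0,"wz":0,"grip":0}
    - {"x":0,"y":0,"z":-1,"wx":0,"wy":0,"wz":0,"grip":0}
    - {"x":0,"y":0,"z":-1,"wx":0,"wy":0,"wz":0,"grip":0}
    - {"x":0,"y":0,"z":-1,"wx":0,"wy":0,"wz":0,"grip":0}
    - {"x":0,"y":0,"z":-1,"wx":0,"wy":0,"wz":0,"grip":0}

```text
time: 10.65
position: [0.4976, -0.2529, 0.2083]
ee_rot: [0.279, 1.567, -2.952]
ft_force: [-21.0, 3.7, 14.1]
opening: -0.0
```

>>> carry_out:
  motion:
    - {"x":0,"y":0,"z":-1,"wx":0,"wy":0,"wz":0,"grip":0}
    - {"x":0,"y":0,"z":-1,"wx":0,"wy":0,"wz":0,"grip":0}
    - {"x":0,"y":0,"z":-0.5,"wx":0,"wy":0,"wz":0,"grip":0}

```text
time: 10.95
position: [0.5218, -0.2552, 0.2083]
ee_rot: [0.216, 1.566, -3.015]
ft_force: [-22.3, 3.7, 14.9]
opening: 0.0
```

>>> carry_out:
  motion:
    - {"x":0,"y":0,"z":-1,"wx":0,"wy":0,"wz":0,"grip":0}
    - {"x":0,"y":0,"z":-1,"wx":0,"wy":0,"wz":0,"grip":0}

```text
time: 11.15
position: [0.5418, -0.257, 0.2085]
ee_rot: [0.283, 1.566, -2.949]
ft_force: [-16.9, 2.5, 9.5]
opening: -0.0001
```

>>> carry_out:
  motion:
    - {"x":0,"y":0,"z":-1,"wx":0,"wy":0,"wz":0,"grip":0}
    - {"x":0,"y":0,"z":-1,"wx":0,"wy":0,"wz":0,"grip":0}

```text
time: 11.35
position: [0.5639, -0.2587, 0.2075]
ee_rot: [1.449, 1.57, -1.782]
ft_force: [-1.5, -0.3, -1.3]
opening: -0.0002
```

The force fell to about zero, so the lever has snapped over. I'll back off, rise and look.

>>> carry_out:
  motion:
    - {"x":0,"y":0,"z":2,"wx":0,"wy":0,"wz":0,"grip":0}
    - {"x":-3,"y":0,"z":2,"wx":0,"wy":0,"wz":0,"grip":0}
    - {"x":-4,"y":0,"z":2,"wx":0,"wy":0,"wz":0,"grip":0}
    - {"x":-4,"y":0,"z":2,"wx":0,"wy":0,"wz":0,"grip":0}
    - {"x":-4,"y":0,"z":2,"wx":0,"wy":0,"wz":0,"grip":0}
    - {"x":0,"y":0,"z":0,"wx":0,"wy":0,"wz":0,"grip":0}
    - {"x":0,"y":0,"z":0,"wx":0,"wy":0,"wz":0,"grip":0}

```text
time: 12.05
position: [0.4648, -0.2495, 0.3587]
ee_rot: [2.701, 1.566, -0.529]
ft_force: [0.0, -0.7, -0.6]
opening: -0.0001
```

```bash
python3 -c "
from h import *
plan([.46,-.249,.36]); im,m=snap('wrist','w6.png'); snap('scene','s6.png')
a=cv2.imread('pics/w6.png');b=cv2.imread('pics/s6.png')
o=np.zeros((500,800,3),np.uint8);o[:400,:400]=a[:,120:520];o[:480,400:]=cv2.resize(b[110:350,195:395+40][:,:200],(400,480))
cv2.imwrite('pics/f6.png',o)
T0=np.linalg.inv(m['world_from_camera'])
for l in(.4,.8):
  th=.4-l; p=np.array([.549-.15*np.sin(th)*.996,-.257+.15*np.sin(th)*.088,.075+.15*np.cos(th),1]);T=T0@p
  print(l,m['fx']*T[0]/T[2]+m['cx']-120,m['fy']*T[1]/T[2]+m['cy'])"
```

```text
tool y at -95.07 xdir [ 0.004 -0.002 -1.   ] pos [ 0.4648 -0.2495  0.3587] q [ 0.77  0.1  -0.4   1.48  0.04  1.56 -1.28] F [ 0.  -0.7 -0.6]
shift cm [-0.13 -0.    0.48]
0.4 198.60242795523163 80.24918864534467
0.8 198.56479428641285 -4.481031561312562
```

View pics/f6.png

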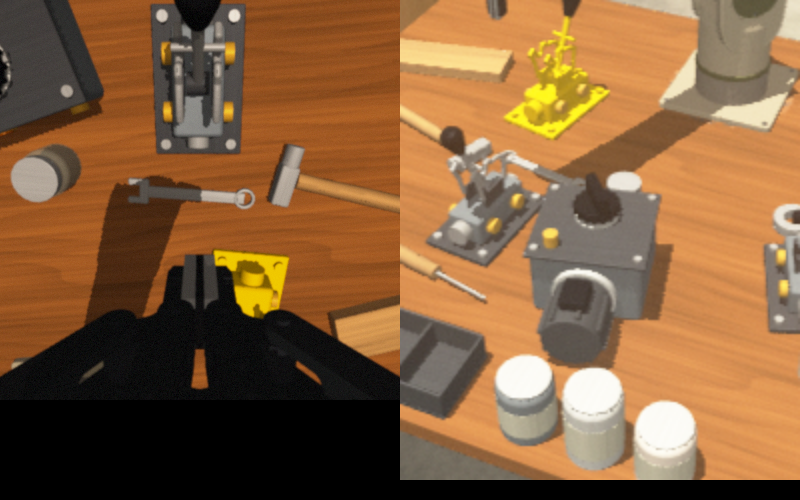

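The knob now leans away, at about scene (221.5,180). I'll compare that with the prediction for 0.8, check the top view, and see that the bottle is standing.

```bash
python3 -c "
from h import *
m=viewer.camera_model('scene');t=viewer.camera_model('top');snap('top','t7.png')
for l in(.55,.7,.8):
  th=.4-l; p=np.array([.549-.15*np.sin(th)*.996,-.257+.15*np.sin(th)*.088,.075+.15*np.cos(th),1])
  for k in(m,t):
    T=np.linalg.inv(k['world_from_camera'])@p; print(l,k['fx']*T[0]/T[2]+k['cx'],k['fy']*T[1]/T[2]+k['cy'])
a=cv2.imread('pics/t7.png')[60:260,180:446]
cv2.imwrite('pics/f7.png',cv2.resize(a,(0,0),fx=3,fy=3,interpolation=2)[:600,:800])"
```

```text
0.55 227.45473511573334 171.73484460626912
0.55 412.9664479168857 176.07259362522922
0.7 223.425469197128 176.75275778118254
0.7 412.9007783638797 169.0882380973562
0.8 220.87249896588855 180.52387187657015
0.8 412.72557313898255 164.76148052692005
```

View pics/f7.png

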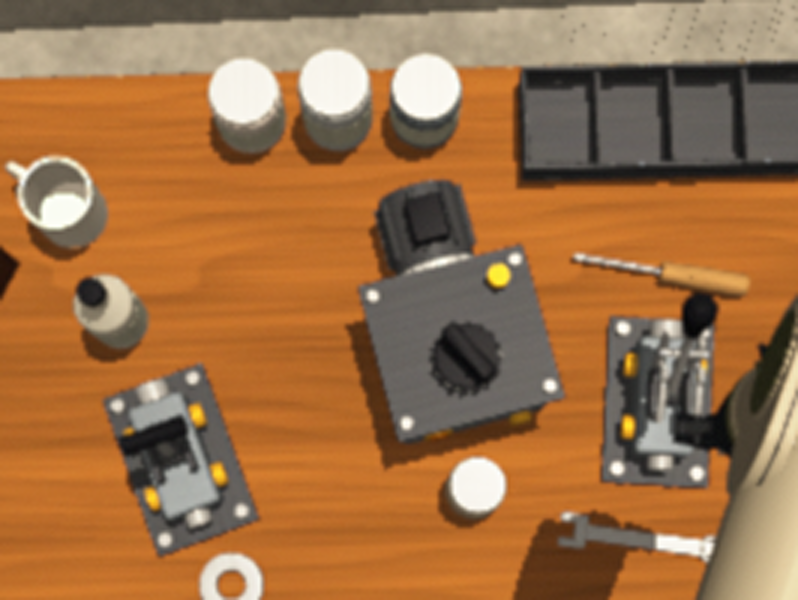

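The knob is at top (413,164.3), against a prediction of (412.7,164.8) for 0.8, so the lever is in the notch. The jar and bottle are standing, and the short lever hasn't moved.

```bash
python3 -c "
from h import *
print(order.sign_off())"
```

```text
the job is handed in; nothing more can be done
None
```

The cap is home with its ratchet slipped, the tall lever is in the float notch, and the job was handed in at about 12 s of robot time.

- **Cap:** I gripped the bar and turned it about 110° (1.92 rad) clockwise. Even from the lowest starting point, that leaves at least 1.0 rad of ratchet slip, nearly two clicks. The moment rose from 0.10 to readings of 0.22–0.43 N m, and the bar was still lined up with the hand after release.
- **Tall lever:** I pushed the knob of the grey valve's tall lever with closed fingers. The highest wrist force I read was about 27 N, falling to about zero as the lever snapped over. In the final pictures the knob is within about 1 px of where 0.8 puts it in both views.
- **Everything else:** In the last top view the jar and oil bottle are standing and the short lever looks unmoved. The yellow look-alike was left alone, and the arm was clear of everything with the gripper empty.
- **Problems:** My first four move calls were refused because each row needs every key, so nothing moved. One two-view measurement of the cap bar's height came out at 155 mm, against about 170 mm from the first pair and 166 mm in the text. I used the text's height, and the grasp held.

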